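# Index the decorating turntable to its hidden notch and lock it

### The job

A lacquered clock-dial blank is clamped on the blue decorating turntable, which has been left loose between two index notches; the notches are hidden under the head. Take the black wing knob and turn it slowly, feeling for the place where the drag dips and a notch pulls the wheel in, let it settle there, then push the brass lock post towards the wheel until the bolt is fully home, and leave everything alone. Be gentle: never drive the bolt hard against the wheel, keep off the fresh lacquer of the dial, and leave the other things on the bench where they stand.

Things in the scene. Friction and masses are not known exactly. Their poses are not given: they have to be found in the camera images.
- turntable: Fixed base of the turntable: a round grey cast housing, 188 mm across, 60 mm high, screwed to the bench. Origin on the wheel's upright axis, on the bench (z = 0); z up. Its +y axis points from the wheel's axis to the lock post; a foot arm 44 mm wide and 12 mm high runs that way to 180 mm from the axis.
- wheel: The wheel: a blue head 210 mm across, 62 to 74 mm above the bench; it turns either way about z with 0.1 N m of drag. Origin on its axis, 108 mm above the bench. Under it a hidden index ring, clamped at an unknown angle, has 4 slots a quarter turn apart; a spring ball in the base drops into them. At the start the next slot is 0.27 to 1.3 rad away either way.
- detent (a point): Point on the wheel's axis at the head's underside, 62 mm above the bench, turning with the wheel. The feel of a slot: from 0.08 rad before its centre the drag falls off and becomes a forward pull of 0.05 to 0.15 N m; past the centre the wheel at once resists with 0.25 to 0.4 N m, fading by 0.08 rad beyond. Let go within 0.03 rad of the centre, it settles there by itself.
- wing (a point): Centre of the black wing knob on the wheel's axis, 108 mm above the bench, fixed to the wheel. The wing is an upright bar 56 mm long along this x axis, 14 mm thick along y, 28 mm high (94 to 122 mm above the bench), on a neck 20 mm across with a brass washer below.
- dial (a point): The freshly lacquered dial blank: a red marbled disc, 160 mm across and 5 mm thick, clamped flat on the blue head; its upper face is 79 mm above the bench, 15 mm below the wing. This point is the centre of its upper face. It must not be touched.
- bolt: Lock bolt: a level 8 mm steel rod, 47 mm above the bench, sliding along the base's y; a round brass thumb post, 16 to 19 mm across, stands at its outer end, 38 to 87 mm above the bench. Origin on the post's axis, 66 mm above the bench. At the start the post is 155 to 159 mm from the wheel's axis, fully home 135 mm, at a stop.
- rod_tip (a point): Inner end of the bolt's rod, inside the base, 75 mm from the post's axis towards the wheel. The bolt slides with 2.5 N of friction and stays where it is left. If no slot faces it, the rod meets the solid ring and stops with the post 150 mm from the wheel's axis; into a slot it runs home, with 1 mm to spare either side.
- tumbler: Bystander: an empty glass tumbler, 66 mm across, 85 mm high; origin under its centre.
- red_jar: Bystander: a small red lacquer jar with a black cap, 48 mm across, 55 mm high; origin under its centre.
- gold_jar: Bystander: a small gold lacquer jar with a black cap, 48 mm across, 55 mm high; origin under its centre.
- paint_tube: Bystander: a blue and silver paint tube lying along its x, 105 mm long, 26 mm thick; origin under its middle.
- flat_brush: Bystander: a flat brush with a wooden handle, lying along its x, 200 mm long, 20 mm thick; origin under its middle.
- spatula: Bystander: a white plastic spatula lying along its x, 185 mm long, 8 mm thick; origin under its middle.
- sanding_block: Bystander: a cork sanding block, 100 x 55 x 28 mm; origin under its centre.

How it is judged (in metres and radians):
At the end, for the whole second after the job is handed in: The bolt is home in a slot of the index ring: its post within 3.5 mm of its stop (less than 138.5 mm from the wheel's axis), the wheel and the bolt at rest (y of bolt in the frame of turntable below 0.1385 m and angular speed of wheel below 0.05 rad/s and linear speed of bolt below 0.005 m/s); the robot touches nothing.
It fails at once if the bolt driven hard against the wheel's index ring (more than 35 N) (contact force between bolt and wheel above 35 N).
It fails at once if the fresh lacquer of the dial touched by the robot (more than 0.5 N) (contact force between wheel_c4 and the fingers above 0.5 N or contact force between wheel_c4 and the arm above 0.5 N).
It fails at once if the wheel spun instead of turned slowly (faster than 3 rad/s) (angular speed of wheel above 3 rad/s).
It fails at once if one of the other things on the bench moved by more than 30 mm (distance of any of tumbler, red_jar, gold_jar, paint_tube, flat_brush, spatula, sanding_block from where it was at the start of the episode above 0.03 m).
It also fails if it takes over 67 s, if anything falls off the work surface, if the arm or the gripper's body presses on something with over 40 N, if the wrist force passes 120 N, or if a joint passes its speed limit or range.

### The arm

A 6-joint arm with a two-finger parallel gripper is mounted at the origin on the work surface. World frame = base frame: x ahead of the robot, y to its left, z up, the work surface at z = 0. Lengths are in mm, angles in rad, forces in N, time in s.
With the tool pointing down it reaches from about 275 to 750 mm from the base axis. Payload 10.2 kg.
Tool frame: the origin (TCP) lies midway between the tips of the shut fingers; the grasp point (between the pads) lies 19 mm behind it; z points along the fingers, y is the line along which they close (so a half turn about z gives the same grasp; the last joint's range is limited). The gripper opens to 85 mm and grips with 20 to 120 N. Pads are 22 mm wide; open, the fingers measure 114 mm over their backs; the gripper's body (76 mm by 85 mm) begins 54 mm behind the grasp point. The pads swing forward as they close: fully open they stand 13 mm farther back than shut.
Start: joints at [-1.456, 0.313, 1.498, -0, 1.331, -0.223], TCP at [173.979, -495.341, 231.294] pointing down, gripper open.
Joint ranges: [-2.94, 2.94], [-0.97, 2.17], [0.19, 2.56], [-1.23, 4.37], [0.02, 3.11], [-2.88, 2.88]. Speed limits (rad/s): [2.39, 2.39, 3.01, 3.14, 3.14, 3.14].

### API

Orientations are given as a unit quaternion [w, x, y, z].
In Python, from rig import sense, capture, finish_job, find_in, place_of gives the robot as it stands. The module is installed in compiled form; this text tells all that it offers.
- The arm moves only by the shell command python3 -m jog 'ROWS' [FORCE]. ROWS is JSON, a list of rows, each an object of numbers: "tx", "ty", "tz": the shift along the tool's x, y, z in mm; "ax", "ay", "az": the turn, a rotation vector about the tool's x, y, z in rad; "jaw": the closure, from -1 (fully open) to 1 (shut), so that 0 is half open. In form: [{"tx": .., "ty": .., "tz": .., "ax": .., "ay": .., "az": .., "jaw": ..}, ...]. A call has 1 to 5 rows; each row shifts and turns the commanded pose from where the row before left it, along the tool's axes as they then stand; what a row does not reach is not made up. A row lasts 1/8 s, in which the tool goes at most 62.5 mm and 10.7 degrees, less where a joint would pass 70% of its speed; a pose out of reach is approached as far as the arm can. A call with a gripper value outside its range is refused whole. The fingers move at their own pace and stop on an object; FORCE is the grip in N (left out, the last holds). Time passes only in rows, so rows that do not move let the fingers close. It gives the time, the measured TCP pose, the force, the opening and the grip force at its end, in the units of the state.
- sense(): the state, without advancing time (a new reading comes with each control period).
- capture(name): name is "scene" or "top" or "wrist"; returns a dict with "color" (420x560x3 uint8, red, green, blue), "depth" (420x560 float32, mm along the optical axis (not along the pixel's ray), 0 where there is no reading), "fx", "fy", "cx", "cy" (pixels), "k1" (the pictures are not rectified: a ray, as slopes to the right and down, at radius r is drawn at 1 + k1 r^2 times it, then the intrinsics apply), "camera_from_world" (4x4, takes a point from world to camera coordinates); the wrist camera has in their place "mount" (4x4, takes a point from camera to tool coordinates, whose origin is the TCP and whose axes are the flange's). Camera axes: x right, y up, looking along -z (the intrinsics and any distortion apply to the point x, -y, -z); pixel columns grow to the right and rows downward; lengths in mm; the calibration is good to about 2 mm. A picture is of the moment at which its call begins: read the wrist's pose just before it.
- finish_job(): hands the job in; it is judged then, once.
Trained networks look in the newest picture that a camera, given by its name, has taken for a name from the list of things; names that differ only in an ending like _2 or _b are one class to them, and where a whole thing is asked for, a point or a joint stands for the part that bears it (a point fixed in the world has none). Each returns a list of dicts, best first, with "conf" (0 to 1); they miss things now and then, are a little off and sometimes report something else, mostly with a low value. They report only what shows in the picture. A call takes as long as a camera call.
- find_in(query, camera): "centre" ([column, row] in pixels, amid what is visible of it).
- place_of(query, camera): "centre" ([column, row] in pixels: a listed point, or the origin of a listed thing).
The state is a dict: "time_s": time; "joints": joint angles; "dq": joint speeds; "tau": joint torques, N m; "eef_pos": TCP position; "ee_rot": TCP orientation; "force": force on the tool from outside, world axes, zero at the start; "wrist_torque": the same for the moment, N m; "grip_width": opening from 0.0 (shut) to 1.0 (fully open); "grip_force": force on a finger pad.
Only numpy, scipy, OpenCV 4.12 (cv2) and the standard library are available. Lean on these libraries where they do the work, as an engineer would, in place of code of your own. Each camera call takes 0.05 s, during which the arm holds its last target. There are 200 camera calls.

## Working session

There is one attempt and no reset: what is moved stays moved. The work goes in short steps, Python scripts to look and compute and a shell command to move; the robot and the scene stay as the last step left them, time stands still between calls to the robot, and variables do not carry over. Pictures are saved under pics/ and viewed, at most 10 in all, crops included, and the job is handed in when it is done.

```bash
mkdir -p pics; cat > h.py <<'E'
import numpy as np, cv2
from rig import sense, capture, finish_job, find_in, place_of
from scipy.spatial.transform import Rotation as R
def cfw(c,s=None):
    if "camera_from_world" in c: return np.array(c["camera_from_world"])
    q=s["ee_rot"]; T=np.eye(4); T[:3,:3]=R.from_quat([q[1],q[2],q[3],q[0]]).as_matrix(); T[:3,3]=s["eef_pos"]
    return np.linalg.inv(T@np.array(c["mount"]))
def ray(c,p):
    d=np.array([(p[0]-c["cx"])/c["fx"],(p[1]-c["cy"])/c["fy"]]); u=d.copy()
    for _ in range(20): u=d/(1+c["k1"]*(u@u))
    return np.array([u[0],-u[1],-1.])
def at_z(c,p,z,s=None):
    M=np.linalg.inv(cfw(c,s)); o=M[:3,3]; r=M[:3,:3]@ray(c,p)
    return o+r*(z-o[2])/r[2]
def at_depth(c,p,s=None):
    d=c["depth"][int(round(p[1])),int(round(p[0]))]; M=np.linalg.inv(cfw(c,s))
    return M[:3,3]+M[:3,:3]@ray(c,p)*d
def save(c,n): cv2.imwrite("pics/"+n,cv2.cvtColor(c["color"],cv2.COLOR_RGB2BGR))
E
python3 - <<'E'
from h import *
np.set_printoptions(precision=1,suppress=True)
s=sense(); print(s)
Z=dict(wing=108,dial=79,bolt=66,turntable=0,tumbler=0,red_jar=0,gold_jar=0,paint_tube=0,flat_brush=0,spatula=0,sanding_block=0)
ims=[]
for n in("top","scene"):
    c=capture(n); save(c,n+".png"); ims.append(c["color"])
    for k,z in Z.items():
        for r in place_of(k,n)[:2 if k in("wing","bolt") else 1]:
            print(n,k,round(r["conf"],2),np.array(r["centre"]),at_z(c,r["centre"],z))
E
```

```text
{'time_s': 0.0, 'joints': array([-1.5,  0.3,  1.5, -0. ,  1.3, -0.2]), 'dq': array([ 0.,  0.,  0., -0.,  0., -0.]), 'tau': array([ -0. , -41.2, -26. ,  -0. ,   0. ,   0. ]), 'eef_pos': array([ 173.9, -495.1,  230.8]), 'ee_rot': array([-0. ,  1. ,  0.2,  0. ]), 'force': array([-0.1, -0. ,  1.1]), 'wrist_torque': array([-0., -0.,  0.]), 'grip_force': 0.0, 'grip_width': 0.996487041751664}
top wing 0.78 [308.8 194.5] [543.  -59.5 108. ]
top wing 0.2 [360.9 218.8] [ 476.1 -203.5  108. ]
top dial 0.87 [308.4 198.7] [535.1 -59.6  79. ]
top bolt 0.48 [254.6 193.9] [549.9  95.2  66. ]
top turntable 0.65 [304.4 199.7] [542.8 -50.8   0. ]
top tumbler 0.89 [343.4 144. ] [ 716.7 -170.4    0. ]
top red_jar 0.81 [360.5 218.1] [ 488.  -219.9    0. ]
top gold_jar 0.69 [291.6 153. ] [687.5 -11.1   0. ]
top paint_tube 0.68 [342.8 256.7] [ 372.1 -165.8    0. ]
top flat_brush 0.68 [414.8 295.7] [ 259.3 -377.2    0. ]
top spatula 0.87 [166.1 278.8] [301.6 361.6   0. ]
top sanding_block 0.93 [161.6 215.5] [491.5 383.1   0. ]
scene wing 0.87 [266.8 208.5] [534.  -57.1 108. ]
scene dial 0.76 [267.2 215.2] [539.6 -57.1  79. ]
scene bolt 0.48 [318.7 214. ] [544.6  97.7  66. ]
scene turntable 0.86 [270.5 226. ] [533.4 -48.    0. ]
scene tumbler 0.63 [232.4 280.4] [ 700.6 -175.7    0. ]
scene red_jar 0.76 [214.5 216.7] [ 480.2 -221.9    0. ]
scene gold_jar 0.79 [287.1 271.3] [690.2 -14.5   0. ]
scene paint_tube 0.53 [232.2 185.7] [ 366.1 -160.1    0. ]
scene flat_brush 0.91 [164.  164.4] [ 251.2 -389.5    0. ]
scene spatula 0.61 [379.6 160.7] [315.9 356.5   0. ]
scene sanding_block 0.6 [403.6 201.9] [491.3 392.8   0. ]
```

View pics/top.png

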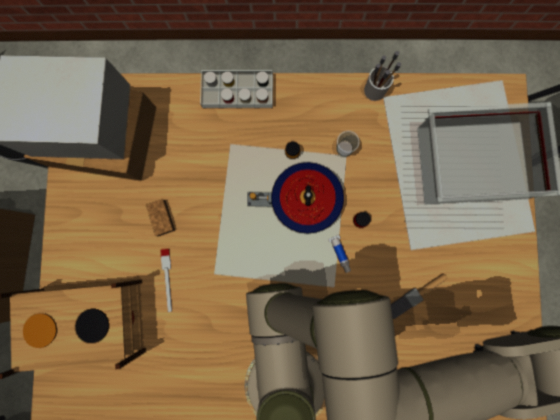

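View pics/scene.png

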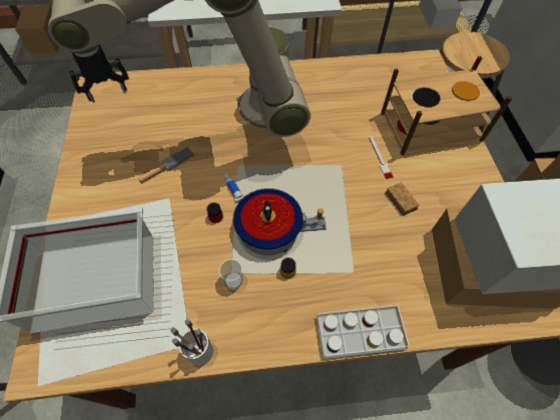

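The top view shows the wheel at (308,198), with the post to its left at (254,195) and the wing roughly along world x. The scene view agrees: wing at (267,208), post at (319,214). Next I go above the wing.

```bash
cat >> h.py <<'E'
def rel(goal,s=None):
    s=s or sense(); q=s["ee_rot"]; m=R.from_quat([q[1],q[2],q[3],q[0]])
    return m.inv().apply(np.array(goal)-s["eef_pos"])
def yaw(s=None):
    s=s or sense(); q=s["ee_rot"]; x=R.from_quat([q[1],q[2],q[3],q[0]]).apply([1,0,0]); return np.arctan2(x[1],x[0])
E
python3 - <<'E'
from h import *
np.set_printoptions(precision=3,suppress=True)
s=sense(); print(s["ee_rot"],yaw(s),rel([500,-58,270]))
c=capture("wrist"); print(c["mount"],c["fx"],c["cx"],c["cy"],c["k1"])
E
```

```text
[ 0.     0.986  0.168 -0.   ] 0.3377882846762005 [ 452.537 -304.58   -38.711]
[[  -0.001    0.959    0.282   71.18 ]
 [   1.       0.001    0.001   -0.127]
 [   0.001    0.282   -0.959 -142.351]
 [   0.       0.       0.       1.   ]] 320.34594401251485 284.81815596117457 205.75432765729263 -0.0613216703726187
```

```bash
python3 -m jog '[{"tx":48.8,"ty":-29.2,"tz":-3},{"tx":48.8,"ty":-29.2,"tz":-3},{"tx":48.8,"ty":-29.2,"tz":-3},{"tx":48.8,"ty":-29.2,"tz":-3},{"tx":48.8,"ty":-29.2,"tz":-3}]'; python3 -m jog '[{"tx":48.8,"ty":-29.2,"tz":-3,"az":0.1},{"tx":48.8,"ty":-29.2,"tz":-3,"az":0.1},{"tx":48.8,"ty":-29.2,"tz":-3,"az":0.1},{"tx":48.8,"ty":-29.2,"tz":-3,"az":0},{"tx":24,"ty":-24}]'; python3 -m jog '[{"jaw":-1},{"jaw":-1}]'
python3 - <<'E'
from h import *
np.set_printoptions(precision=2,suppress=True)
s=sense(); print(s["eef_pos"],yaw(s),s["joints"])
c=capture("wrist"); save(c,"w1.png"); np.savez("w1.npz",d=c["depth"])
for k,z in dict(wing=108,dial=79,bolt=66,gold_jar=27).items():
    for r in place_of(k,"wrist")[:2]: print(k,r,at_z(c,r["centre"],z,s))
# wing top: points at 116..126 height
v,u=np.nonzero(c["depth"]>0)
P=np.array([at_depth(c,(a,b),s) for a,b in zip(u[::2],v[::2])])
def fit(m,n):
    Q=P[m][:,:2]; ce=Q.mean(0); w,V=np.linalg.eigh(np.cov((Q-ce).T)); print(n,len(Q),ce,np.arctan2(V[1,1],V[0,1]),np.sqrt(12*w),P[m][:,2].mean())
near=np.hypot(P[:,0]-538,P[:,1]+58)<60
fit(near&(abs(P[:,2]-121)<5),"wing")
nb=np.hypot(P[:,0]-547,P[:,1]-96)<25
fit(nb&(abs(P[:,2]-87)<4),"post")
nd=np.hypot(P[:,0]-538,P[:,1]+58)<140
m=nd&(abs(P[:,2]-79)<2.5); (x,y),r=cv2.minEnclosingCircle(P[m][:,:2].astype(np.float32)); print("dial",x,y,r)
E
```

```text
[ 173.98 -495.36  231.29] 0.3377859938017272 [-1.46  0.31  1.5   0.    1.33 -0.22]
wing 0 [nan nan] nan [nan nan] nan
post 0 [nan nan] nan [nan nan] nan
dial 0.0 0.0 0.0schema error: expected keys tx, ty, tz, ax, ay, az, jaw
schema error: expected keys tx, ty, tz, ax, ay, az, jaw
schema error: expected keys tx, ty, tz, ax, ay, az, jaw
<stdin>:11: RuntimeWarning: Mean of empty slice.
  ret = um.true_divide(
  avg = a.mean(axis, **keepdims_kw)
<stdin>:11: RuntimeWarning: Degrees of freedom <= 0 for slice
  c *= np.true_divide(1, fact)
  c *= np.true_divide(1, fact)
  ret = ret.dtype.type(ret / rcount)
```

View pics/w1.png

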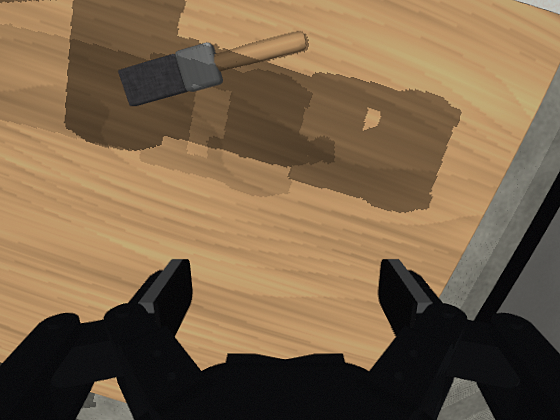

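All seven keys are required, so nothing moved. The picture shows the fingers and the flat brush at (200,75). I resend the move with full rows.

```bash
cat > look.py <<'E'
from h import *
import sys
np.set_printoptions(precision=2,suppress=True)
s=sense(); print(s["time_s"],s["eef_pos"],yaw(s),s["joints"])
c=capture("wrist"); save(c,sys.argv[1])
for k,z in dict(wing=108,dial=79,bolt=66).items():
    for r in place_of(k,"wrist")[:2]: print(k,r,at_z(c,r["centre"],z,s))
v,u=np.nonzero(c["depth"]>0)
P=np.array([at_depth(c,(a,b),s) for a,b in zip(u[::2],v[::2])])
def fit(m,n):
    Q=P[m][:,:2]
    if len(Q)<5: return print(n,"none")
    ce=Q.mean(0); w,V=np.linalg.eigh(np.cov((Q-ce).T)); print(n,len(Q),ce,np.arctan2(V[1,1],V[0,1]),np.sqrt(12*w),P[m][:,2].mean())
    (x,y),r=cv2.minEnclosingCircle(Q.astype(np.float32)); print("   circle",x,y,r)
near=np.hypot(P[:,0]-538,P[:,1]+58)<60
fit(near&(abs(P[:,2]-121)<5),"wing")
fit((np.hypot(P[:,0]-547,P[:,1]-96)<30)&(abs(P[:,2]-86)<5),"post")
fit((np.hypot(P[:,0]-538,P[:,1]+58)<140)&(abs(P[:,2]-79)<2),"dial")
fit((np.hypot(P[:,0]-538,P[:,1]+58)<140)&(abs(P[:,2]-72)<8),"head")
E
A='{"tx":48.8,"ty":-29.2,"tz":-3,"ax":0,"ay":0,"az":0,"jaw":-1}'
python3 -m jog '[{"tx":48.8,"ty":-29.2,"tz":-3,"ax":0,"ay":0,"az":0,"jaw":-1},{"tx":48.8,"ty":-29.2,"tz":-3,"ax":0,"ay":0,"az":0,"jaw":-1},{"tx":48.8,"ty":-29.2,"tz":-3,"ax":0,"ay":0,"az":0,"jaw":-1},{"tx":48.8,"ty":-29.2,"tz":-3,"ax":0,"ay":0,"az":0,"jaw":-1},{"tx":48.8,"ty":-29.2,"tz":-3,"ax":0,"ay":0,"az":0,"jaw":-1}]' >/dev/null
python3 -m jog '[{"tx":48.8,"ty":-29.2,"tz":-3,"ax":0,"ay":0,"az":0,"jaw":-1},{"tx":48.8,"ty":-29.2,"tz":-3,"ax":0,"ay":0,"az":0,"jaw":-1},{"tx":48.8,"ty":-29.2,"tz":-3,"ax":0,"ay":0,"az":0,"jaw":-1},{"tx":48.8,"ty":-29.2,"tz":-3,"ax":0,"ay":0,"az":0,"jaw":-1},{"tx":48.8,"ty":-29.2,"tz":-3,"ax":0,"ay":0,"az":0,"jaw":-1}]'
python3 -m jog '[{"tx":0,"ty":0,"tz":0,"ax":0,"ay":0,"az":0.15,"jaw":-1},{"tx":0,"ty":0,"tz":0,"ax":0,"ay":0,"az":0.15,"jaw":-1},{"tx":0,"ty":0,"tz":0,"ax":0,"ay":0,"az":0.04,"jaw":-1},{"tx":0,"ty":0,"tz":0,"ax":0,"ay":0,"az":0,"jaw":-1}]'
python3 look.py w2.png
```

```text
time_s: 2.75
eef_pos: [538.6, -56.4, 261.5]
ee_rot: [0.0, 0.986, 0.168, 0.0]
force: [1.0, -0.9, 0.0]
grip_width: 0.999
grip_force: 0.0
time_s: 3.25
eef_pos: [537.6, -58.1, 261.3]
ee_rot: [-0.0, 1.0, -0.001, -0.0]
force: [0.1, 0.2, 0.1]
grip_width: 0.998
grip_force: 0.0
3.25 [537.63 -58.1  261.28] -0.0016921457876791976 [-0.32  0.33  1.4   0.    1.42  1.25]
wing {'centre': [405.4, 214.0], 'conf': 0.69} [ 513.01 -175.73  108.  ]
wing {'centre': [284.1, 187.4], 'conf': 0.58} [539.86 -57.22 108.  ]
dial {'centre': [285.8, 179.2], 'conf': 0.93} [541.77 -58.9   79.  ]
bolt {'centre': [141.6, 176.0], 'conf': 0.66} [543.45  97.31  66.  ]
bolt {'centre': [285.5, 174.6], 'conf': 0.3} [544.1  -58.62  66.  ]
wing 540 [542.74 -56.47] 3.1254151525290697 [18.17 50.17] 121.02394449874402
   circle 541.750244140625 -56.82879638671875 27.567873001098633
post 129 [544.17  98.45] -2.601858198453911 [15.3  16.39] 85.98665368735021
   circle 543.6760864257812 99.64601135253906 9.18575668334961
dial 8126 [545.63 -56.73] 1.8202801482316806 [141.77 142.68] 78.77556041405205
   circle 541.0546875 -56.509605407714844 79.69886016845703
head 13682 [549.18 -56.98] 1.57222209239251 [182.11 183.55] 76.47811311557999
   circle 541.3120727539062 -56.998558044433594 104.56220245361328
```

View pics/w2.png

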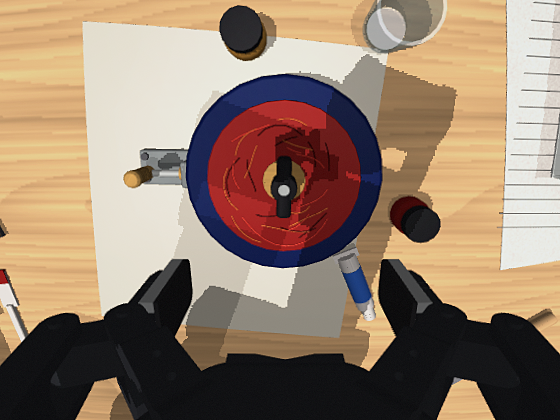

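The wrist view shows the wing at (284,187), lying along world x, and the post at (133,178). The axis is at about (541.3, -57) and the post is 156 mm from it. Both match the spec, so I descend onto the wing.

```bash
python3 -m jog '[{"tx":3.7,"ty":-1.1,"tz":50,"ax":0,"ay":0,"az":0.01,"jaw":-0.5},{"tx":0,"ty":0,"tz":50,"ax":0,"ay":0,"az":0,"jaw":-0.3},{"tx":0,"ty":0,"tz":45,"ax":0,"ay":0,"az":0,"jaw":-0.3},{"tx":0,"ty":0,"tz":19,"ax":0,"ay":0,"az":0,"jaw":-0.3},{"tx":0,"ty":0,"tz":0,"ax":0,"ay":0,"az":0,"jaw":-0.3}]' 60
python3 -m jog '[{"tx":0,"ty":0,"tz":0,"ax":0,"ay":0,"az":0,"jaw":0.3},{"tx":0,"ty":0,"tz":0,"ax":0,"ay":0,"az":0,"jaw":0.6},{"tx":0,"ty":0,"tz":0,"ax":0,"ay":0,"az":0,"jaw":1},{"tx":0,"ty":0,"tz":0,"ax":0,"ay":0,"az":0,"jaw":1},{"tx":0,"ty":0,"tz":0,"ax":0,"ay":0,"az":0,"jaw":1}]' 60
python3 -m jog '[{"tx":0,"ty":0,"tz":0,"ax":0,"ay":0,"az":0,"jaw":1},{"tx":0,"ty":0,"tz":0,"ax":0,"ay":0,"az":0,"jaw":1}]'
cat > st.py <<'E'
from h import *
np.set_printoptions(precision=3,suppress=True)
s=sense(); print(round(s["time_s"],2),"pos",s["eef_pos"],"yaw %.4f"%yaw(s),"F",s["force"],"T",s["wrist_torque"],"grip %.2f %.1f"%(s["grip_width"],s["grip_force"]),"tau6 %.3f"%s["tau"][5])
E
python3 st.py
```

```text
time_s: 4.08
eef_pos: [540.7, -56.9, 96.3]
ee_rot: [-0.0, 1.0, -0.006, -0.001]
force: [0.7, -0.0, 1.2]
grip_width: 0.65
grip_force: 0.0
time_s: 4.7
eef_pos: [541.8, -56.9, 98.5]
ee_rot: [0.0, 1.0, -0.006, 0.001]
force: [-1.0, 2.2, 5.8]
grip_width: 0.153
grip_force: 60.3
time_s: 4.95
eef_pos: [541.8, -56.8, 98.5]
ee_rot: [0.0, 1.0, -0.006, 0.001]
force: [-1.0, 2.5, 5.7]
grip_width: 0.149
grip_force: 60.3
4.95 pos [541.805 -56.845  98.482] yaw -0.0122 F [-0.956  2.489  5.67 ] T [ 0.432  0.258 -0.088] grip 0.15 60.3 tau6 -0.086
```

```bash
python3 -m jog '[{"tx":0,"ty":0,"tz":0,"ax":0,"ay":0,"az":0.04,"jaw":1},{"tx":0,"ty":0,"tz":0,"ax":0,"ay":0,"az":0.04,"jaw":1}]' >/dev/null; python3 st.py
python3 -m jog '[{"tx":0,"ty":0,"tz":0,"ax":0,"ay":0,"az":0.04,"jaw":1},{"tx":0,"ty":0,"tz":0,"ax":0,"ay":0,"az":0.04,"jaw":1}]' >/dev/null; python3 st.py
python3 -m jog '[{"tx":0,"ty":0,"tz":0,"ax":0,"ay":0,"az":0.04,"jaw":1}]' >/dev/null; python3 st.py
python3 -m jog '[{"tx":0,"ty":0,"tz":0,"ax":0,"ay":0,"az":0.04,"jaw":1}]' >/dev/null; python3 st.py
python3 -m jog '[{"tx":0,"ty":0,"tz":0,"ax":0,"ay":0,"az":0.04,"jaw":1}]' >/dev/null; python3 st.py
python3 -m jog '[{"tx":0,"ty":0,"tz":0,"ax":0,"ay":0,"az":0.04,"jaw":1}]' >/dev/null; python3 st.py
```

```text
5.2 pos [541.777 -56.871  98.478] yaw -0.0929 F [-1.779  1.383  6.038] T [0.344 0.21  0.136] grip 0.15 60.3 tau6 -0.232
5.45 pos [541.807 -56.884  98.489] yaw -0.1728 F [-1.567  2.009  6.772] T [0.303 0.118 0.24 ] grip 0.15 60.3 tau6 -0.225
5.58 pos [541.762 -56.894  98.452] yaw -0.2128 F [-1.422  0.873  6.156] T [0.316 0.19  0.165] grip 0.15 60.3 tau6 -0.225
5.7 pos [541.788 -56.903  98.488] yaw -0.2529 F [-1.351  2.022  6.293] T [0.356 0.2   0.252] grip 0.15 60.3 tau6 -0.225
5.83 pos [541.765 -56.933  98.461] yaw -0.2929 F [-0.371  2.01   5.283] T [0.263 0.247 0.154] grip 0.15 60.3 tau6 -0.224
5.95 pos [541.784 -56.916  98.476] yaw -0.3328 F [-1.41   2.184  5.882] T [0.33 0.16 0.22] grip 0.15 60.3 tau6 -0.228
```

Joint 6 torque is the cleaner drag signal, at a steady -0.225. I continue.

```bash

python3 -m jog '[{"tx":0,"ty":0,"tz":0,"ax":0,"ay":0,"az":0.04,"jaw":1}]' >/dev/null; python3 st.py
python3 -m jog '[{"tx":0,"ty":0,"tz":0,"ax":0,"ay":0,"az":0.04,"jaw":1}]' >/dev/null; python3 st.py
python3 -m jog '[{"tx":0,"ty":0,"tz":0,"ax":0,"ay":0,"az":0.04,"jaw":1}]' >/dev/null; python3 st.py
python3 -m jog '[{"tx":0,"ty":0,"tz":0,"ax":0,"ay":0,"az":0.04,"jaw":1}]' >/dev/null; python3 st.py
python3 -m jog '[{"tx":0,"ty":0,"tz":0,"ax":0,"ay":0,"az":0.04,"jaw":1}]' >/dev/null; python3 st.py
python3 -m jog '[{"tx":0,"ty":0,"tz":0,"ax":0,"ay":0,"az":0.04,"jaw":1}]' >/dev/null; python3 st.py
```

```text
6.08 pos [541.776 -56.944  98.479] yaw -0.3729 F [-1.372  0.931  5.768] T [0.267 0.249 0.201] grip 0.15 60.3 tau6 -0.223
6.2 pos [541.778 -56.962  98.488] yaw -0.4128 F [-1.466  2.31   5.814] T [0.263 0.188 0.282] grip 0.15 60.3 tau6 -0.224
6.33 pos [541.756 -56.936  98.47 ] yaw -0.4528 F [-1.537  1.954  7.442] T [0.25  0.246 0.21 ] grip 0.16 60.3 tau6 -0.224
6.45 pos [541.768 -56.963  98.467] yaw -0.4929 F [-1.949  1.947  6.612] T [0.199 0.254 0.247] grip 0.15 60.3 tau6 -0.224
6.58 pos [541.762 -56.96   98.466] yaw -0.5329 F [-2.194  1.321  5.798] T [0.234 0.245 0.165] grip 0.15 60.4 tau6 -0.263
6.7 pos [541.748 -56.981  98.463] yaw -0.5730 F [-2.089  1.805  5.938] T [0.206 0.306 0.111] grip 0.15 60.3 tau6 -0.322
```

```bash

python3 -m jog '[{"tx":0,"ty":0,"tz":0,"ax":0,"ay":0,"az":0.02,"jaw":1}]' >/dev/null; python3 st.py
python3 -m jog '[{"tx":0,"ty":0,"tz":0,"ax":0,"ay":0,"az":0.02,"jaw":1}]' >/dev/null; python3 st.py
python3 -m jog '[{"tx":0,"ty":0,"tz":0,"ax":0,"ay":0,"az":0.02,"jaw":1}]' >/dev/null; python3 st.py
```

```text
6.83 pos [541.748 -56.973  98.487] yaw -0.5928 F [-1.738  1.565  6.477] T [ 0.201  0.276 -0.027] grip 0.15 60.3 tau6 -0.071
6.95 pos [541.766 -57.005  98.502] yaw -0.6126 F [-1.542  2.683  5.556] T [ 0.133  0.275 -0.003] grip 0.15 60.3 tau6 -0.201
7.08 pos [541.746 -56.987  98.472] yaw -0.6321 F [-0.553  1.966  6.473] T [0.246 0.247 0.419] grip 0.15 60.5 tau6 0.210
```

The drag dipped to zero around yaw -0.60 and resistance (0.42 N m) began at -0.632, so the centre is about -0.62. I ease back slightly, release, and lift.

```bash

python3 -m jog '[{"tx":0,"ty":0,"tz":0,"ax":0,"ay":0,"az":-0.012,"jaw":1},{"tx":0,"ty":0,"tz":0,"ax":0,"ay":0,"az":0,"jaw":1}]' >/dev/null; python3 st.py
python3 -m jog '[{"tx":0,"ty":0,"tz":0,"ax":0,"ay":0,"az":0,"jaw":0.3},{"tx":0,"ty":0,"tz":0,"ax":0,"ay":0,"az":0,"jaw":-0.3},{"tx":0,"ty":0,"tz":0,"ax":0,"ay":0,"az":0,"jaw":-0.3},{"tx":0,"ty":0,"tz":0,"ax":0,"ay":0,"az":0,"jaw":-0.3}]'; python3 st.py
python3 -m jog '[{"tx":0,"ty":0,"tz":-30,"ax":0,"ay":0,"az":0,"jaw":-0.3},{"tx":0,"ty":0,"tz":-50,"ax":0,"ay":0,"az":0,"jaw":-0.3},{"tx":0,"ty":0,"tz":-50,"ax":0,"ay":0,"az":0,"jaw":-0.3},{"tx":0,"ty":0,"tz":-33,"ax":0,"ay":0,"az":0,"jaw":-1},{"tx":0,"ty":0,"tz":0,"ax":0,"ay":0,"az":0,"jaw":-1}]'
python3 look.py w3.png
```

```text
7.33 pos [541.762 -57.     98.482] yaw -0.6200 F [-1.864  1.282  5.358] T [ 0.239  0.312 -0.05 ] grip 0.15 60.3 tau6 -0.059
time_s: 7.82
eef_pos: [541.3, -57.1, 97.3]
ee_rot: [-0.0, 0.952, -0.305, -0.0]
force: [0.7, 0.5, 0.4]
grip_width: 0.651
grip_force: 0.0
7.83 pos [541.33  -57.052  97.266] yaw -0.6202 F [0.697 0.547 0.445] T [0.033 0.019 0.053] grip 0.65 0.0 tau6 -0.000
time_s: 8.45
eef_pos: [542.1, -57.3, 262.7]
ee_rot: [0.0, 0.952, -0.305, 0.002]
force: [0.6, -0.1, -0.0]
grip_width: 0.995
grip_force: 0.0
8.45 [542.09 -57.26 262.66] -0.6201866452457953 [-0.32  0.33  1.39 -0.    1.42  1.87]
wing {'centre': [287.6, 190.2], 'conf': 0.82} [540.53 -59.37 108.  ]
wing {'centre': [175.3, 258.6], 'conf': 0.39} [549.01  75.93 108.  ]
dial {'centre': [289.5, 185.7], 'conf': 0.94} [537.58 -59.93  79.  ]
bolt {'centre': [173.7, 256.0], 'conf': 0.67} [545.51  99.94  66.  ]
wing 525 [542.46 -57.52] 2.52029449706627 [18.05 50.25] 121.04207705962038
   circle 541.8943481445312 -56.63528060913086 27.364545822143555
post 39 [548.45  99.58] 1.7482589014181564 [ 7.01 16.66] 85.46979707721314
   circle 544.9392700195312 100.12657928466797 8.81171989440918
dial 7971 [544.66 -59.5 ] 1.2872149669860389 [141.91 142.76] 78.76837334214363
   circle 540.9778442382812 -56.82304000854492 79.5418930053711
head 13447 [547.68 -61.9 ] 1.017879627797542 [182.43 183.33] 76.50638724149168
   circle 541.1612548828125 -57.143646240234375 104.6842269897461
```

The wing is at -0.621 rad, so it settled in the notch. The post is at about (545, 99). I go outside it with shut fingers.

```bash

python3 -m jog '[{"tx":0,"ty":0,"tz":0,"ax":0,"ay":0,"az":-0.155,"jaw":1},{"tx":0,"ty":0,"tz":0,"ax":0,"ay":0,"az":-0.155,"jaw":1},{"tx":0,"ty":0,"tz":0,"ax":0,"ay":0,"az":-0.155,"jaw":1},{"tx":0,"ty":0,"tz":0,"ax":0,"ay":0,"az":-0.155,"jaw":1}]' 40 >/dev/null
python3 -m jog '[{"tx":3,"ty":-50,"tz":0,"ax":0,"ay":0,"az":0,"jaw":1},{"tx":0,"ty":-50,"tz":0,"ax":0,"ay":0,"az":0,"jaw":1},{"tx":0,"ty":-50,"tz":0,"ax":0,"ay":0,"az":0,"jaw":1},{"tx":0,"ty":-50,"tz":0,"ax":0,"ay":0,"az":0,"jaw":1},{"tx":0,"ty":-7,"tz":0,"ax":0,"ay":0,"az":0,"jaw":1}]'
python3 -m jog '[{"tx":0,"ty":0,"tz":50,"ax":0,"ay":0,"az":0,"jaw":1},{"tx":0,"ty":0,"tz":50,"ax":0,"ay":0,"az":0,"jaw":1},{"tx":0,"ty":0,"tz":50,"ax":0,"ay":0,"az":0,"jaw":1},{"tx":0,"ty":0,"tz":50,"ax":0,"ay":0,"az":0,"jaw":1},{"tx":0,"ty":0,"tz":0,"ax":0,"ay":0,"az":0,"jaw":1}]'
python3 st.py
python3 -m jog '[{"tx":0,"ty":10,"tz":0,"ax":0,"ay":0,"az":0,"jaw":1},{"tx":0,"ty":0,"tz":0,"ax":0,"ay":0,"az":0,"jaw":1}]' >/dev/null; python3 st.py
python3 -m jog '[{"tx":0,"ty":7,"tz":0,"ax":0,"ay":0,"az":0,"jaw":1},{"tx":0,"ty":0,"tz":0,"ax":0,"ay":0,"az":0,"jaw":1}]' >/dev/null; python3 st.py
python3 - <<'E'
from h import *
for n in("wrist",):
    s=sense();c=capture(n); save(c,"w4.png")
E
```

```text
time_s: 9.78
eef_pos: [543.7, 152.5, 259.1]
ee_rot: [-0.0, 1.0, 0.002, -0.001]
force: [0.5, -1.4, 0.7]
grip_width: -0.001
grip_force: 0.0
time_s: 10.4
eef_pos: [542.1, 149.1, 57.0]
ee_rot: [0.0, 1.0, -0.001, -0.004]
force: [-0.9, 0.8, 0.9]
grip_width: -0.0
grip_force: 0.0
10.4 pos [542.124 149.083  57.   ] yaw -0.0010 F [-0.882  0.782  0.912] T [-0.043  0.044  0.029] grip -0.00 0.0 tau6 -0.003
10.65 pos [545.558 139.094  62.394] yaw -0.0012 F [ 0.122 -0.011 -0.412] T [-0.031 -0.007 -0.032] grip -0.00 0.0 tau6 -0.101
10.9 pos [544.635 132.476  60.922] yaw -0.0008 F [-0.335 -0.577 -0.024] T [ 0.013  0.042 -0.026] grip 0.00 0.0 tau6 -0.070
```

View pics/w4.png

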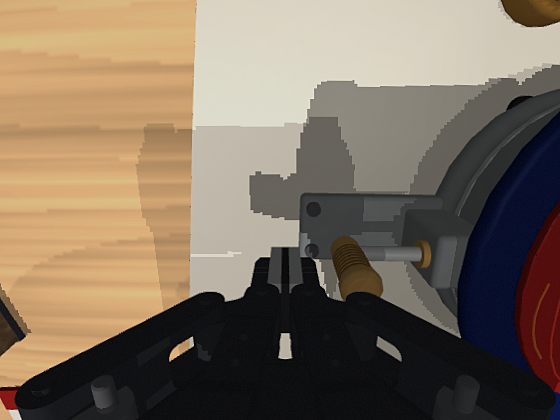

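The fingertips (285,255) are aligned with the post (base 345,245, top 365,285), on its outer side. I raise slightly and push in small steps.

```bash

python3 -m jog '[{"tx":0,"ty":4,"tz":-6,"ax":0,"ay":0,"az":0,"jaw":1},{"tx":0,"ty":0,"tz":0,"ax":0,"ay":0,"az":0,"jaw":1}]' >/dev/null; python3 st.py
python3 -m jog '[{"tx":0,"ty":2,"tz":0,"ax":0,"ay":0,"az":0,"jaw":1},{"tx":0,"ty":2,"tz":0,"ax":0,"ay":0,"az":0,"jaw":1}]' >/dev/null; python3 st.py
python3 -m jog '[{"tx":0,"ty":1.5,"tz":0,"ax":0,"ay":0,"az":0,"jaw":1},{"tx":0,"ty":1.5,"tz":0,"ax":0,"ay":0,"az":0,"jaw":1}]' >/dev/null; python3 st.py
python3 -m jog '[{"tx":0,"ty":1,"tz":0,"ax":0,"ay":0,"az":0,"jaw":1},{"tx":0,"ty":1,"tz":0,"ax":0,"ay":0,"az":0,"jaw":1}]' >/dev/null; python3 st.py
python3 -m jog '[{"tx":0,"ty":1,"tz":0,"ax":0,"ay":0,"az":0,"jaw":1},{"tx":0,"ty":1,"tz":0,"ax":0,"ay":0,"az":0,"jaw":1}]' >/dev/null; python3 st.py
python3 -m jog '[{"tx":0,"ty":1,"tz":0,"ax":0,"ay":0,"az":0,"jaw":1},{"tx":0,"ty":1,"tz":0,"ax":0,"ay":0,"az":0,"jaw":1}]' >/dev/null; python3 st.py
```

```text
11.2 pos [544.75  128.833  66.979] yaw -0.0004 F [-0.825 -0.538 -0.389] T [-0.041  0.011  0.084] grip -0.00 0.0 tau6 -0.040
11.45 pos [544.295 124.891  66.195] yaw -0.0001 F [-0.046 -0.027 -0.54 ] T [-0.036  0.017  0.02 ] grip 0.00 0.0 tau6 0.040
11.7 pos [544.351 121.853  66.254] yaw -0.0002 F [ 0.922  0.648 -1.229] T [ 0.02  -0.069  0.003] grip -0.00 0.0 tau6 0.029
11.95 pos [544.326 120.212  66.279] yaw -0.0001 F [ 0.204  2.246 -0.106] T [0.399 0.046 0.043] grip 0.00 1.3 tau6 0.020
12.2 pos [544.321 118.003  66.271] yaw -0.0002 F [ 0.212  3.673 -0.2  ] T [ 0.423 -0.038  0.042] grip -0.00 1.3 tau6 0.017
12.45 pos [544.297 115.931  66.281] yaw -0.0002 F [-0.709  2.301 -0.73 ] T [0.421 0.114 0.033] grip 0.00 1.3 tau6 0.012
```

Contact came at y≈121 with 2.5 N. The ring would be met near y≈115, and home is near y≈100.

```bash

python3 -m jog '[{"tx":0,"ty":1,"tz":0,"ax":0,"ay":0,"az":0,"jaw":1}]' >/dev/null; python3 st.py
python3 -m jog '[{"tx":0,"ty":1,"tz":0,"ax":0,"ay":0,"az":0,"jaw":1}]' >/dev/null; python3 st.py
python3 -m jog '[{"tx":0,"ty":1,"tz":0,"ax":0,"ay":0,"az":0,"jaw":1}]' >/dev/null; python3 st.py
python3 -m jog '[{"tx":0,"ty":1,"tz":0,"ax":0,"ay":0,"az":0,"jaw":1}]' >/dev/null; python3 st.py
```

```text
12.57 pos [544.282 114.911  66.253] yaw -0.0002 F [-0.78   2.567 -0.659] T [ 0.417  0.131 -0.022] grip 0.00 1.3 tau6 0.009
12.7 pos [544.267 113.907  66.244] yaw -0.0002 F [-0.871  2.797 -1.18 ] T [ 0.439  0.128 -0.062] grip 0.00 1.3 tau6 0.006
12.82 pos [544.244 112.938  66.242] yaw -0.0002 F [-1.825  2.12  -0.39 ] T [ 0.435  0.139 -0.002] grip 0.00 1.3 tau6 0.003
12.95 pos [544.264 111.927  66.254] yaw -0.0002 F [-1.75   2.277 -0.443] T [ 0.456  0.218 -0.028] grip -0.00 1.3 tau6 0.000
```

```bash

python3 -m jog '[{"tx":0,"ty":1,"tz":0,"ax":0,"ay":0,"az":0,"jaw":1},{"tx":0,"ty":1,"tz":0,"ax":0,"ay":0,"az":0,"jaw":1}]' >/dev/null; python3 st.py
python3 -m jog '[{"tx":0,"ty":1,"tz":0,"ax":0,"ay":0,"az":0,"jaw":1},{"tx":0,"ty":1,"tz":0,"ax":0,"ay":0,"az":0,"jaw":1}]' >/dev/null; python3 st.py
python3 -m jog '[{"tx":0,"ty":1,"tz":0,"ax":0,"ay":0,"az":0,"jaw":1},{"tx":0,"ty":1,"tz":0,"ax":0,"ay":0,"az":0,"jaw":1}]' >/dev/null; python3 st.py
python3 -m jog '[{"tx":0,"ty":1,"tz":0,"ax":0,"ay":0,"az":0,"jaw":1},{"tx":0,"ty":1,"tz":0,"ax":0,"ay":0,"az":0,"jaw":1}]' >/dev/null; python3 st.py
python3 -m jog '[{"tx":0,"ty":1,"tz":0,"ax":0,"ay":0,"az":0,"jaw":1},{"tx":0,"ty":0,"tz":0,"ax":0,"ay":0,"az":0,"jaw":1}]' >/dev/null; python3 st.py
```

```text
13.2 pos [544.251 109.925  66.253] yaw -0.0002 F [-2.063  2.176 -0.209] T [ 0.474  0.269 -0.027] grip 0.00 1.3 tau6 -0.006
13.45 pos [544.282 107.927  66.269] yaw -0.0001 F [-1.577  3.052  0.566] T [0.432 0.299 0.022] grip -0.00 1.3 tau6 -0.008
13.7 pos [544.315 105.921  66.272] yaw -0.0002 F [-0.871  2.021 -0.972] T [ 0.435  0.259 -0.087] grip 0.00 1.3 tau6 -0.003
13.95 pos [544.342 103.902  66.279] yaw -0.0002 F [-2.241  2.712  0.337] T [ 0.44   0.272 -0.024] grip -0.00 1.3 tau6 -0.007
14.2 pos [544.503 102.827  66.349] yaw -0.0002 F [-0.377  1.895 -0.272] T [0.241 0.171 0.012] grip -0.00 0.9 tau6 -0.026
```

The rod is in the slot. I feel for the end stop in 0.5 to 1 mm steps.

```bash

python3 -m jog '[{"tx":0,"ty":1,"tz":0,"ax":0,"ay":0,"az":0,"jaw":1}]' >/dev/null; python3 st.py
python3 -m jog '[{"tx":0,"ty":0.7,"tz":0,"ax":0,"ay":0,"az":0,"jaw":1}]' >/dev/null; python3 st.py
python3 -m jog '[{"tx":0,"ty":0.6,"tz":0,"ax":0,"ay":0,"az":0,"jaw":1}]' >/dev/null; python3 st.py
python3 -m jog '[{"tx":0,"ty":0.6,"tz":0,"ax":0,"ay":0,"az":0,"jaw":1}]' >/dev/null; python3 st.py
```

```text
14.32 pos [544.453 101.993  66.312] yaw -0.0001 F [-2.489  3.531 -0.481] T [ 0.423  0.135 -0.029] grip -0.00 1.3 tau6 0.012
14.45 pos [544.439 101.25   66.335] yaw -0.0002 F [-0.133  2.469 -1.499] T [ 0.417  0.138 -0.035] grip 0.00 1.3 tau6 -0.004
14.57 pos [544.434 100.643  66.325] yaw -0.0002 F [-1.493  3.284 -0.184] T [0.364 0.145 0.003] grip -0.00 1.3 tau6 -0.004
14.7 pos [544.426 100.019  66.336] yaw -0.0002 F [-1.337  2.338  0.064] T [ 0.429  0.148 -0.04 ] grip 0.00 1.3 tau6 -0.002
```

```bash

python3 -m jog '[{"tx":0,"ty":0.6,"tz":0,"ax":0,"ay":0,"az":0,"jaw":1}]' >/dev/null; python3 st.py
python3 -m jog '[{"tx":0,"ty":0.6,"tz":0,"ax":0,"ay":0,"az":0,"jaw":1}]' >/dev/null; python3 st.py
python3 -m jog '[{"tx":0,"ty":0.6,"tz":0,"ax":0,"ay":0,"az":0,"jaw":1}]' >/dev/null; python3 st.py
```

```text
14.82 pos [544.396  99.541  66.34 ] yaw -0.0002 F [-1.434  5.478 -0.114] T [ 0.809  0.107 -0.037] grip -0.00 2.6 tau6 -0.003
14.95 pos [544.391  99.406  66.337] yaw -0.0005 F [-1.366  8.134 -0.384] T [ 1.28   0.056 -0.038] grip 0.00 4.1 tau6 -0.000
15.07 pos [544.364  99.302  66.342] yaw -0.0004 F [-0.7   11.408  0.518] T [1.71  0.1   0.017] grip -0.01 5.6 tau6 0.001
```

The force rises at y=99.5 after 21.5 mm of travel, which is the end stop. I back off, lift, and verify.

```bash

python3 -m jog '[{"tx":0,"ty":-10,"tz":0,"ax":0,"ay":0,"az":0,"jaw":1},{"tx":0,"ty":-25,"tz":0,"ax":0,"ay":0,"az":0,"jaw":1},{"tx":0,"ty":0,"tz":-40,"ax":0,"ay":0,"az":0,"jaw":1},{"tx":0,"ty":0,"tz":-50,"ax":0,"ay":0,"az":0,"jaw":1},{"tx":0,"ty":0,"tz":-50,"ax":0,"ay":0,"az":0,"jaw":1}]' >/dev/null
python3 -m jog '[{"tx":0,"ty":20,"tz":-40,"ax":0,"ay":0,"az":0,"jaw":1},{"tx":0,"ty":40,"tz":0,"ax":0,"ay":0,"az":0,"jaw":1},{"tx":0,"ty":40,"tz":0,"ax":0,"ay":0,"az":0,"jaw":1},{"tx":0,"ty":0,"tz":0,"ax":0,"ay":0,"az":0,"jaw":1},{"tx":0,"ty":0,"tz":0,"ax":0,"ay":0,"az":0,"jaw":1}]' >/dev/null
python3 look.py w5.png
```

```text
16.325 [544.43  33.63 246.37] -0.00029230181053793296 [-0.15  0.35  1.41 -0.    1.38  1.42]
wing {'centre': [386.5, 199.5], 'conf': 0.85} [538.79 -59.12 108.  ]
wing {'centre': [357.1, 175.8], 'conf': 0.42} [560.73 -30.72 108.  ]
dial {'centre': [376.9, 188.1], 'conf': 0.82} [542.65 -57.99  79.  ]
bolt {'centre': [243.2, 185.9], 'conf': 0.72} [542.06  76.79  66.  ]
wing 576 [542.06 -55.47] 2.52170797628362 [17.97 49.61] 120.80462121718827
   circle 539.6503295898438 -57.96556854248047 27.717660903930664
post 147 [544.35  78.32] 1.7401747904768055 [16.01 16.74] 85.77265110766129
   circle 543.8704223632812 78.71443176269531 9.332122802734375
dial 8382 [545.81 -54.57] 1.1691314315050603 [143.63 144.41] 78.72668410778529
   circle 539.5628051757812 -29.43292999267578 105.94744110107422
head 14310 [549.87 -52.8 ] 1.4253672602043745 [182.8  184.51] 76.42739290791847
   circle 541.1066284179688 -39.34840774536133 120.4264144897461
```

View pics/w5.png

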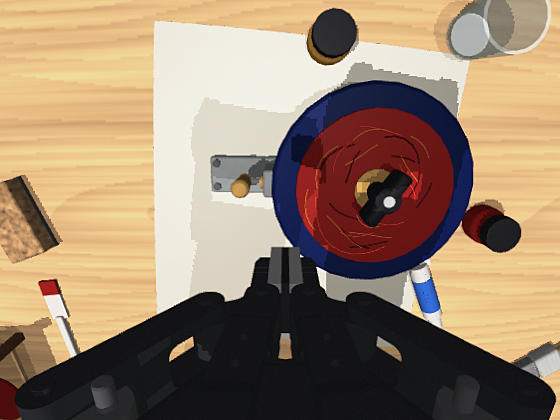

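The post (240,186) is now at y≈78.5, about 135.5 mm from the axis, so the bolt is home. The wing is unchanged at -0.62 rad, nothing else has moved, and the robot is clear.

```bash
python3 -c "from rig import finish_job; print(finish_job())"
```

```text
the job is handed in; nothing more can be done
None
```

The wheel is settled in its notch and the bolt is pushed to its stop, with the post measured at about 135.5 mm from the axis. Peak push was 11 N, the robot is clear, and the job was handed in at 16 s, but the hand-in call gave no verdict.

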